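# Eject and catch the controller battery pack

### The arm

A 7-joint arm with a two-finger parallel gripper is mounted at the origin on the work surface. World frame = base frame: x ahead of the robot, y to its left, z up, the work surface at z = 0. Lengths are in m, angles in rad, forces in N, time in s.
With the tool pointing down it reaches from about 0.4 to 0.85 m from the base axis. Payload 4.5 kg.
Tool frame: the origin (TCP) lies at the centre of the arm's flange, where the gripper is bolted on; the fingertips stand 173 mm ahead of it and the grasp point (between the pads) lies 155 mm ahead of it (manip.tip_extent is the distance from the TCP to the fingertips, in m); z points along the fingers, y is the line along which they close (so a half turn about z gives the same grasp; the last joint's range is limited). The gripper opens to 85 mm and grips with 20 to 120 N. Pads are 22 mm wide; open, the fingers measure 114 mm over their backs; the gripper's body (76 mm by 85 mm) begins 54 mm behind the grasp point. The pads swing forward as they close: fully open they stand 13 mm farther back than shut.
Start: joints at [0.034, 0.689, -0.195, 1.565, 0.157, 0.902, -0.215], TCP at [0.625, 0, 0.405] pointing down, gripper open.
Joint ranges: [-3.01, 3.01], [-0.46, 2.08], [-1.47, 1.51], [0.13, 2.56], [-1, 4.14], [0.04, 2.09], [-2.66, 2.66]. Speed limits (rad/s): [2.57, 2.57, 3.14, 3.14, 3.14, 3.14, 3.14].

### API

Orientations are given as a unit quaternion [x, y, z, w].
In Python, from bench import sensors, eyes, manip gives the robot as it stands. The module is installed in compiled form; this text tells all that it offers.
- The arm moves only by the tool jog_arm, never from a script. Its argument "plan" is a list of rows, each an object of numbers: "dx", "dy", "dz": the shift along the tool's x, y, z in cm; "roll": the turn about the tool's z in units of 5 degrees (1.0 is 5 degrees); "hand": the opening, from -1 (shut) to 1 (fully open). A call has exactly 8 rows; each row is the pose to reach, as a shift and turn from the pose commanded when the call began, along the tool's axes at that moment; what a row does not reach only later rows make up. A row lasts 1/12 s, in which the tool goes at most 41.7 mm and 7.16 degrees, less where a joint would pass 70% of its speed; a pose out of reach is approached as far as the arm can. A call with a gripper value outside its range is refused whole. The fingers move at their own pace and stop on an object; "squeeze" is the grip in N (left out, the last holds). Time passes only in rows, so rows that repeat a pose let the fingers close, or fill a call up. It gives the time, the measured TCP pose, the force, the opening and the grip force at its end, in the units of the state.
- sensors.sense(): the state, without advancing time (a new reading comes with each control period).
- eyes.snapshot(name): name is "scene" or "side" or "wrist"; returns a dict with "frame" (480x640x3 uint8, red, green, blue), "vertical_fov" (degrees; the focal length in pixels is half the picture's height over the tangent of half this angle, whatever the lens; pixels are square), "cx", "cy" (the principal point, pixels), "R" (3x3) and "t" (3): a world point X has camera coordinates R X + t. Camera axes: x right, y down, z forward; pixel columns grow to the right and rows downward; lengths in m; the calibration is good to about 2 mm. A picture is of the moment at which its call begins. There is no depth.
- manip.sign_off(): hands the job in; it is judged then, once.
The state is a dict: "t": time; "qpos": joint angles; "joint_velocities": joint speeds; "joint_torque": joint torques, N m; "ee_pos": TCP position; "ee_rot": TCP orientation; "contact_force": force on the tool from outside, world axes, zero at the start; "torque": the same for the moment, N m; "opening": finger opening in m; "gripper_force": force on a finger pad.
Only numpy, scipy, OpenCV 4.12 (cv2) and the standard library are available. Lean on these libraries where they do the work, as an engineer would, in place of code of your own. Each camera call takes 0.05 s, during which the arm holds its last target. There are 200 camera calls.

### The job

Pop the charged battery pack out of the controller charging dock: with one fingertip press the dock's ejector key right down, and with the other finger catch the pack as the spring slides it out, part-way along the apron, before its front end passes the apron's open end. The program finishes while holding: the key still pressed down and the pack lying flat on the apron, at rest against the finger that stopped it. Do not lift the pack, and leave everything else on the TV stand where it is.

Things in the scene. Friction and masses are not known exactly. Their poses are not given: they have to be found in the camera images.
- dock: Grey plastic charging dock, fixed. Origin on the stand's surface under the middle of the bay mouth; x points back into the bay (the pack slides out to -x), z up. Base plate 18 mm high, x -50 to +140, y -68 to +30 mm. Bay x 0 to +50 mm, open above, side walls 36 mm above the stand at y +-21.5 to 27.5 mm. Closed spring housing behind: x +60 to +140, y +-29 mm, top 48 mm above the stand.
- apron_end (a point): Middle of the apron's open end, at dock x -50, y 0, z 18 mm. The apron is the base plate's flat top in front of the bay, x 0 to -50 mm, 18 mm above the stand, with side rails 4 mm high at y +-21.5 to 25.5 mm. The ejector key stands beside it.
- gate_top (a point): Top of the steel gate at the bay mouth (dock x -1 to -7, y +-13 mm), 5 mm above the apron while the key is up; it holds the pack in. It is one piece with the key, sinks with it, and rises again under the pack if the key is let go.
- pack: Black battery pack in the dock's bay, a loose box 50 (x) x 40 (y) x 24 mm, 50 to 100 g. Origin at the centre of its underside, at the start at dock x +25, y 0, z 18 mm, front face at dock x 0, top 42 mm above the stand. Once the gate has sunk about 5 mm a damped spring pushes it out to dock -x with 3 N falling to 1.5 N, at some 40 to 90 mm/s, and over the apron's end if nothing stops it.
- eject_key (a joint): Ejector key travel in m: 0 is up, 0.009 fully down. It springs back when let go; pushing it takes about 2 N at first and 5 N fully down, plus up to 4 N of friction from the gate.
- key_top (a point): Centre of the key's flat top, 30 (dock x) x 24 (dock y) mm, at dock x -33, y -48 mm; moves with the key: 35 mm above the stand when up, 26 mm when fully down, which is still 8 mm above the apron and 16 mm below the pack's top.
- ejector (a joint): Travel of the white pusher plate behind the pack, in m: 0 is back in the bay, 0.08 is fully out; sprung outwards.
- spare_pack: A second, identical black battery pack (50 x 40 x 24 mm) lying on the stand beside the dock; leave alone. Origin at the centre of its underside.
- dish: Round glass ashtray-style dish, 104 mm across, 32 mm high; leave alone. Origin at the centre of its underside.
- stopper: Steel bottle stopper standing upright, 36 mm across, 67 mm high; leave alone. Origin at the centre of its underside.
- incense_holder: Round white ceramic incense holder, 90 mm across, 28 mm high; leave alone. Origin at the centre of its underside.
- skin: Grey hard silicone game controller skin, about 90 x 160 x 40 mm; leave alone. Origin under its centre on the stand.
- remote: Black TV remote control, 160 x 42 x 18 mm; leave alone. Origin at the centre of its underside.
- cabinet_door0 (a joint): Opening of the swing door of the white plastic mini cabinet at the left side, rad, 0 is shut; leave shut.

How it is judged:
By the outcome, as a careful person would: the job done as asked, in the order asked, and still so for the second after the job is handed in, while the arm keeps its last pose, push and grip.
It also fails if it takes over 29 s, if anything falls off the work surface, if the arm or the gripper's body presses on something with over 40 N, if the wrist force passes 120 N, or if a joint passes its speed limit or range.

## Working session

There is one attempt and no reset: what is moved stays moved. The work goes in short steps, Python scripts to look and compute and a tool call to move; the robot and the scene stay as the last step left them, time stands still between calls to the robot, and variables do not carry over. Pictures are saved under pics/ and viewed, at most 10 in all, crops included, and the job is handed in when it is done.

Besides the shell and the picture viewer there is one more tool, called as name([rows], argument=value, ...), one row to a line, values as JSON. jog_arm: Moves the arm, as the interface text tells. Its arguments: {"type":"object","properties":{"plan":{"type":"array"},"squeeze":{"type":"number"}},"required":["plan"]}

```bash
mkdir -p pics
cat > h.py <<'E'
import numpy as np, cv2
from bench import sensors, eyes, manip
def snap(n,f):
    s=eyes.snapshot(n); np.savez(f'pics/{f}.npz',**s); cv2.imwrite(f'pics/{f}.png',s['frame'][:,:,::-1]); return s
def ray(s,u,v,z):
    f=240/np.tan(np.radians(s['vertical_fov'])/2); R=np.array(s['R']); t=np.array(s['t'])
    d=R.T@np.array([(u-s['cx'])/f,(v-s['cy'])/f,1]); c=-R.T@t
    return c+d*(z-c[2])/d[2]
def proj(s,X):
    f=240/np.tan(np.radians(s['vertical_fov'])/2); p=np.array(s['R'])@np.array(X)+s['t']
    return p[:2]/p[2]*f+[s['cx'],s['cy']]
E
python3 -c "
from h import *
a=[snap(n,n) for n in ('scene','wrist')]
for s in a: print(s['vertical_fov'],-np.array(s['R']).T@s['t'])
cv2.imwrite('pics/both.png',cv2.resize(np.hstack([s['frame'] for s in a])[:,:,::-1],(1280,480))[:, :])
s=sensors.sense();print(s['t'],s['ee_pos'],s['ee_rot'],s['opening'])
"
```

```text
53.23384389175156 [0.99935315 0.51699157 1.09831346]
65.65746602550506 [0.6257874  0.08334703 0.3726493 ]
0.1 [ 6.24703442e-01 -1.53284661e-05  4.03970441e-01] [ 7.07079610e-01  7.07133471e-01 -6.16784064e-04 -5.46089217e-04] 0.08556731007937965
```

View pics/scene.png

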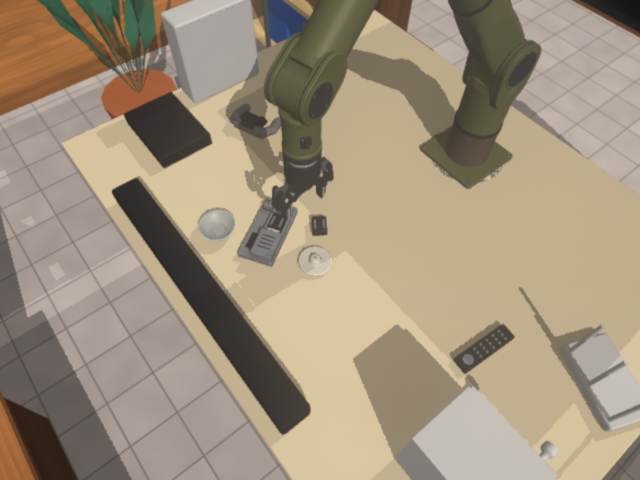

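View pics/wrist.png

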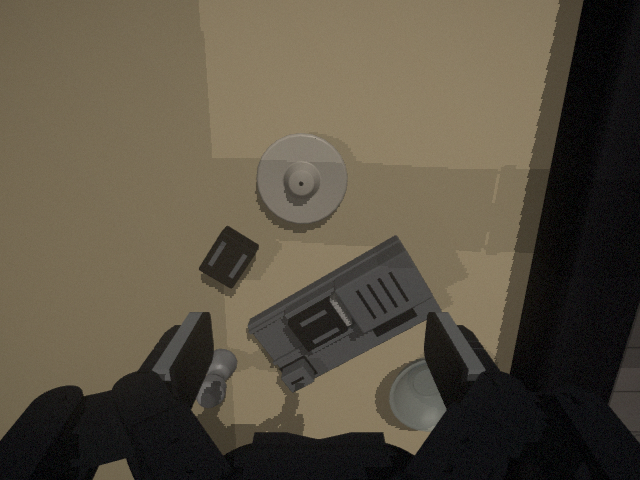

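The scene view shows the dock at about (268,232) under the gripper. In the wrist view the dock is at (340,310), its pack at (320,322) and the key at (297,372). The stopper is near the key at (217,375), the dish is at (425,393), and the spare pack is at (229,257). I'll zoom in for the corners.

```bash
python3 -c "
from h import *
i=cv2.imread('pics/wrist.png')[225:425,190:450]
i=cv2.convertScaleAbs(i,alpha=1.8,beta=10)
cv2.imwrite('pics/c1.png',cv2.resize(i,None,fx=3,fy=3,interpolation=cv2.INTER_CUBIC))"
```

```text
(no output)
```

View pics/c1.png

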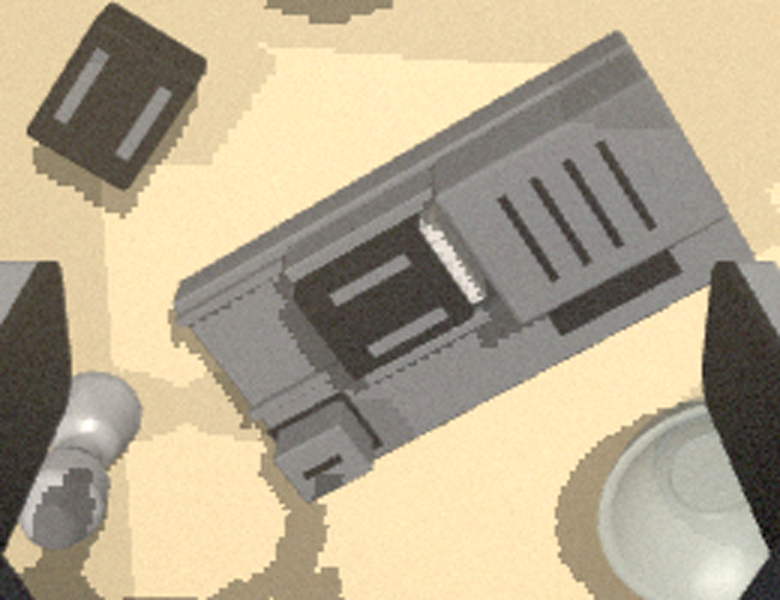

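```bash
cat > fit.py <<'E'
from h import *
from scipy.optimize import least_squares
def fit(s,P,U):
    P=np.array(P)/1000.
    def W(p):
        c,q=np.cos(p[2]),np.sin(p[2]); return np.c_[p[0]+c*P[:,0]-q*P[:,1],p[1]+q*P[:,0]+c*P[:,1],P[:,2]]
    r=least_squares(lambda p:(np.array([proj(s,x) for x in W(p)])-U).ravel(),[.62,0,.5],loss='soft_l1')
    return r.x,r.fun.reshape(-1,2)
def d2w(p,x,y,z):
    c,q=np.cos(p[2]),np.sin(p[2]); return np.array([p[0]+(c*x-q*y)/1e3,p[1]+(q*x+c*y)/1e3,z/1e3])
E
python3 -c "
from fit import *
s=dict(np.load('pics/wrist.npz'))
P=[(0,20,42),(50,20,42),(50,-20,42),(0,-20,42),(60,29,48),(60,-29,48),(140,-29,48),(140,-68,18),(140,30,18),(-50,30,18)]
C=np.array([(295,293),(418,213),(478,308),(354,381),(435,187),(517,320),(727,215),(755,262),(620,33),(178,292)])/3+[190,225]
p,r=fit(s,P,C);print(p,np.degrees(p[2]));print(r.round(1))
for q in [(-33,-48,35),(-18,-36,35),(-48,-36,35),(-48,-60,35),(-18,-60,35),(-50,0,18)]: print(q,d2w(p,*q).round(4),((proj(s,d2w(p,*q))-[190,225])*3).round())
for c in [(105,410),(62,500)]:print('stopper',ray(s,c[0]/3+190,c[1]/3+225,.06 if c[1]>450 else .01))
print('dish',ray(s,(690)/3+190,500/3+225,.03))
for k in ('spare',):print(k,ray(s,229,257,.024))
"
```

```text
[ 0.60350448 -0.13190394  0.54716305] 31.350133369047203
[[-1.5 -2.1]
 [-0.1  1.5]
 [ 0.  -0.1]
 [-0.3 -2.6]
 [-1.5  1.1]
 [ 0.5  1.3]
 [ 2.6 -0.9]
 [ 0.8 -1.6]
 [ 3.8  0.8]
 [-4.2  0.7]]
(-33, -48, 35) [ 0.6003 -0.1901  0.035 ] [318. 458.]
(-18, -36, 35) [ 0.6069 -0.172   0.035 ] [335. 416.]
(-48, -36, 35) [ 0.5812 -0.1876  0.035 ] [265. 452.]
(-48, -60, 35) [ 0.5937 -0.2081  0.035 ] [301. 498.]
(-18, -60, 35) [ 0.6193 -0.1925  0.035 ] [370. 463.]
(-50, 0, 18) [ 0.5608 -0.1579  0.018 ] [212. 355.]
stopper [ 0.5168484  -0.18818268  0.01      ]
stopper [ 0.51412703 -0.18741191  0.06      ]
dish [ 0.73949386 -0.21326309  0.03      ]
spare [ 0.53521844 -0.05278786  0.024     ]
```

jog_arm([
  {"dx":-2,"dy":-0.4,"dz":1,"roll":1.4,"hand":-0.2},
  {"dx":-4.5,"dy":-1,"dz":2.5,"roll":2.8,"hand":-0.2},
  {"dx":-7.5,"dy":-1.6,"dz":4,"roll":4.2,"hand":-0.2},
  {"dx":-10,"dy":-2.2,"dz":6,"roll":5.6,"hand":-0.2},
  {"dx":-12.5,"dy":-2.8,"dz":7.5,"roll":7,"hand":-0.2},
  {"dx":-15,"dy":-3.3,"dz":9,"roll":8.4,"hand":-0.2},
  {"dx":-16.5,"dy":-3.6,"dz":10,"roll":9.8,"hand":-0.2},
  {"dx":-17,"dy":-3.7,"dz":10,"roll":11.2,"hand":-0.2},
])

```text
t: 0.77
ee_pos: [0.5857, -0.1739, 0.302]
ee_rot: [0.958, 0.287, -0.003, 0.0]
contact_force: [-0.8, 0.4, 0.8]
opening: 0.0341
gripper_force: 0.0
```

jog_arm([
  {"roll":0.5,"hand":-0.2},
  {"roll":0.5,"hand":-0.2},
  {"roll":0.5,"hand":-0.2},
  {"roll":0.5,"hand":-0.2},
  {"roll":0.5,"hand":-0.2},
  {"roll":0.5,"hand":-0.2},
  {"roll":0.5,"hand":-0.2},
  {"roll":0.5,"hand":-0.2},
])

```text
invalid input at $.plan[0]: expected keys dx, dy, dz, roll, hand
```

```bash
python3 -c "
from h import *
s=snap('wrist','w2'); print(-np.array(s['R']).T@s['t'])
cv2.imwrite('pics/w2v.png',cv2.resize(cv2.convertScaleAbs(s['frame'][:,:,::-1],alpha=1.7,beta=10),(800,600),interpolation=cv2.INTER_CUBIC))
s=sensors.sense();print(s['t'],s['ee_pos'],s['ee_rot'],s['opening'])
"
```

```text
[ 0.65565796 -0.12770136  0.27037515]
0.8167 [ 0.58635656 -0.17336751  0.30302294] [ 9.58559980e-01  2.84882015e-01 -2.21489010e-03  3.11109392e-04] 0.034122655455313386
```

View pics/w2v.png

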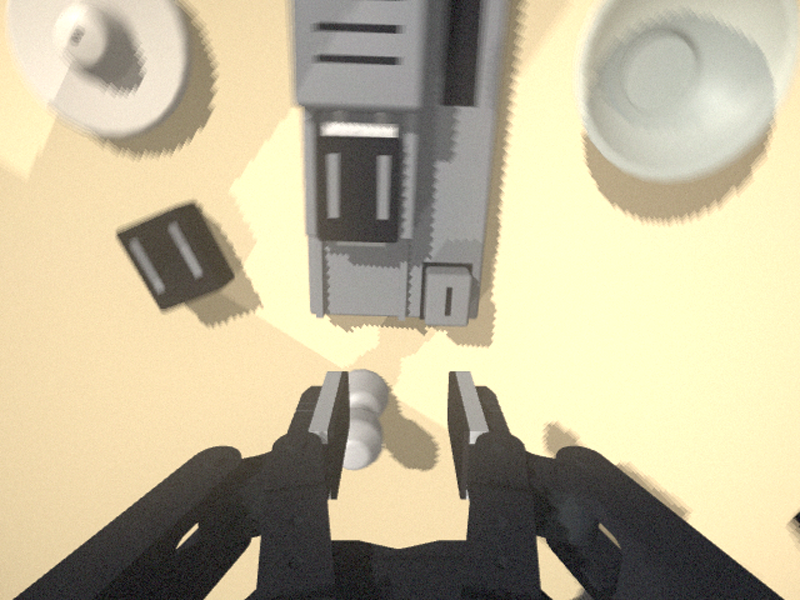

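The close view shows the pack top at (317–400, 138–241) in the enlarged picture and the key top at (425–470, 270–323). The apron's front edge is at y≈316, the housing's front edge is at y≈105, and the stopper is at (365,400) under the hand. I'll refit the pose from these points.

```bash
python3 -c "
from fit import *
s=dict(np.load('pics/w2.npz'))
P=[(50,20,42),(50,-20,42),(0,-20,42),(0,20,42),(60,29,48),(60,-29,48),(-18,-36,35),(-18,-60,35),(-48,-60,35),(-48,-36,35),(-50,25.5,22)]
C=np.array([(318,139),(399,140),(400,241),(318,240),(296,103),(422,108),(426,269),(471,271),(469,324),(425,322),(312,315)])/1.25
p,r=fit(s,P,C);print(p,np.degrees(p[2]));print(r.round(1))
e=sensors.sense()
from scipy.spatial.transform import Rotation as Ro
R=Ro.from_quat(e['ee_rot']).as_matrix();print(R.round(3))
tx=R[:2,0];ty=R[:2,1]
print('xang',np.degrees(np.arctan2(tx[1],tx[0])))
T=d2w(p,-33,-24,0); print(T, 'dx,dy cm',(T[:2]-e['ee_pos'][:2])@np.c_[tx,ty]*100)
S=ray(s,362/1.25,392/1.25,.015);print('stopper',S)
"
```

```text
[ 0.60589516 -0.13586359  0.55120555] 31.581751525935832
[[-2.7 -7.9]
 [ 1.8 -6.5]
 [-1.6 -1.8]
 [-0.4 -2.9]
 [-3.7  0.9]
 [ 0.3  0.3]
 [ 1.2  1.5]
 [ 1.8  1. ]
 [-0.2  1. ]
 [-0.2  1.6]
 [ 3.2  0.5]]
[[ 0.838  0.546 -0.004]
 [ 0.546 -0.838 -0.002]
 [-0.004 -0.001 -1.   ]]
xang 33.10376184181246
[ 0.59035182 -0.17359162  0.        ] dx,dy cm [0.32243293 0.23697635]
stopper [ 0.51853851 -0.19021912  0.015     ]
```

jog_arm([
  {"dx":0,"dy":0.2,"dz":1,"roll":0.3,"hand":-0.2},
  {"dx":0,"dy":0.4,"dz":2.5,"roll":0.5,"hand":-0.2},
  {"dx":0,"dy":0.4,"dz":4,"roll":0.5,"hand":-0.2},
  {"dx":0,"dy":0.4,"dz":5.5,"roll":0.5,"hand":-0.2},
  {"dx":0,"dy":0.4,"dz":7,"roll":0.5,"hand":-0.2},
  {"dx":0,"dy":0.4,"dz":7.8,"roll":0.5,"hand":-0.2},
  {"dx":0,"dy":0.4,"dz":8,"roll":0.5,"hand":-0.2},
  {"dx":0,"dy":0.4,"dz":8,"roll":0.5,"hand":-0.2},
])

```text
t: 1.48
ee_pos: [0.5904, -0.1726, 0.2242]
ee_rot: [0.962, 0.272, -0.0, -0.001]
contact_force: [-0.4, 0.0, 0.5]
opening: 0.0342
gripper_force: 0.0
```

```bash
python3 -c "
from h import *
import time
a=snap('wrist','w3'); b=snap('side','s3'); c=snap('scene','c3')
print(-np.array(b['R']).T@b['t'])
v=cv2.convertScaleAbs(a['frame'][:,:,::-1],alpha=1.7,beta=10)
cv2.imwrite('pics/w3v.png',cv2.resize(v,(800,600)))
s=sensors.sense();print(s['t'],s['ee_pos'],s['ee_rot'],s['opening'],s['contact_force'])
print(proj(b,[.59,-.17,.04]))
"
```

```text
[-0.07654536  0.78166564  0.89144405]
1.6333 [ 0.59075348 -0.17323923  0.22555172] [9.62354716e-01 2.71795130e-01 8.17301090e-04 3.73182854e-04] 0.03428455491498391 [ 0.40907002  0.12173528 -0.3170394 ]
[370.57572945 209.97894792]
```

View pics/w3v.png

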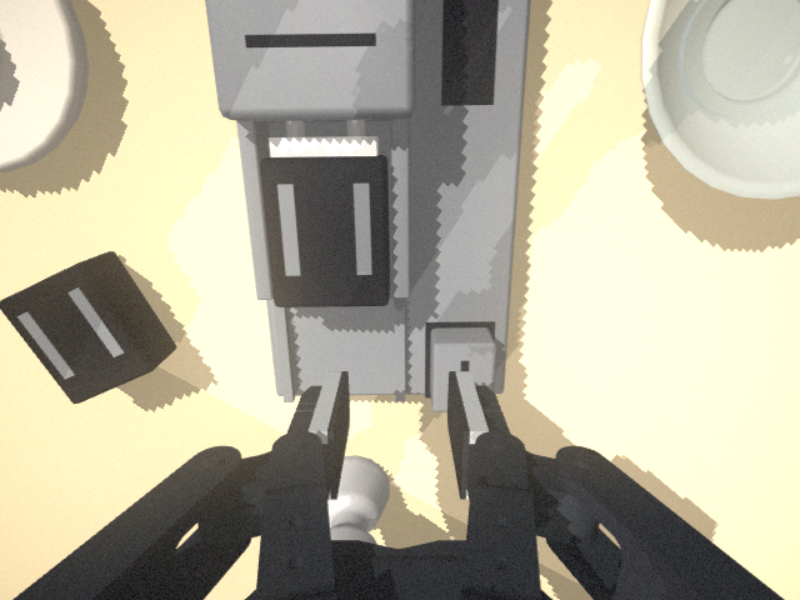

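View pics/s3.png

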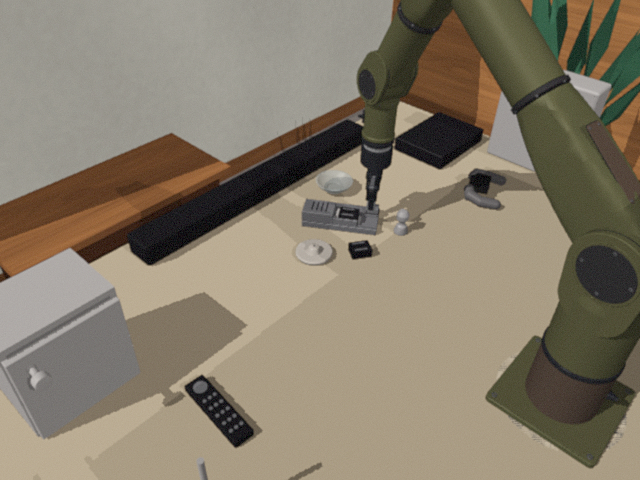

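The wrist view shows the tips at (340,372) and (458,372), the right one over the key (key top 432–494, back edge y≈330). The left one lines up with the apron, whose front edge is at y≈395. The pack's front edge is at y≈303. The side view confirms the hand is at the dock's apron end, clear of the stopper.

```bash
python3 -c "
from fit import *
s=dict(np.load('pics/w3.npz'))
P=[(50,20,42),(50,-20,42),(0,-20,42),(60,-29,48),(-18,-36,35),(-18,-60,35),(-48,-36,35),(-50,25.5,22)]
C=np.array([(262,157),(389,157),(389,305),(412,112),(432,330),(494,329),(432,410),(278,402)])/1.25
p,r=fit(s,P,C);print(p,np.degrees(p[2]));print(r.round(1))
from scipy.spatial.transform import Rotation as Ro
e=sensors.sense();R=Ro.from_quat(e['ee_rot']).as_matrix();print('xang',np.degrees(np.arctan2(R[1,0],R[0,0])))
for x in(-11,11):
  for y in (-31,-17,17,31):
    for z in (166,173): print((x,y,z),(proj(s,e['ee_pos']+R@np.array([x,y,z])/1e3)*1.25).round())
T=d2w(p,-33,-24,0); print(T,'dx,dy cm',(T[:2]-e['ee_pos'][:2])@R[:2,:2]*100)
"
```

```text
[ 0.60455143 -0.13565094  0.56790375] 32.538487934801495
[[-5.9 -3.7]
 [-4.2 -5.6]
 [-1.1 -1.7]
 [ 1.   1.3]
 [ 0.4  9.6]
 [ 2.8  9.7]
 [ 0.   2.1]
 [ 4.1 -0.2]]
xang 31.542289708036055
(-11, -31, 166) [310. 439.]
(-11, -31, 173) [314. 427.]
(-11, -17, 166) [352. 439.]
(-11, -17, 173) [354. 427.]
(-11, 17, 166) [453. 439.]
(-11, 17, 173) [451. 427.]
(-11, 31, 166) [494. 439.]
(-11, 31, 173) [490. 427.]
(11, -31, 166) [306. 381.]
(11, -31, 173) [310. 371.]
(11, -17, 166) [350. 381.]
(11, -17, 173) [352. 371.]
(11, 17, 166) [455. 381.]
(11, 17, 173) [453. 371.]
(11, 31, 166) [499. 381.]
(11, 31, 173) [495. 371.]
[ 0.58964021 -0.17363325  0.        ] dx,dy cm [-0.1154913  -0.02465773]
```

jog_arm([
  {"dx":-0.1,"dy":0.1,"dz":0.3,"roll":-0.1,"hand":-0.06},
  {"dx":-0.1,"dy":0.1,"dz":0.6,"roll":-0.1,"hand":-0.06},
  {"dx":-0.1,"dy":0.1,"dz":0.9,"roll":-0.1,"hand":-0.06},
  {"dx":-0.1,"dy":0.1,"dz":1.2,"roll":-0.1,"hand":-0.06},
  {"dx":-0.1,"dy":0.1,"dz":1.5,"roll":-0.1,"hand":-0.06},
  {"dx":-0.1,"dy":0.1,"dz":1.6,"roll":-0.1,"hand":-0.06},
  {"dx":-0.1,"dy":0.1,"dz":1.6,"roll":-0.1,"hand":-0.06},
  {"dx":-0.1,"dy":0.1,"dz":1.6,"roll":-0.1,"hand":-0.06},
])

```text
t: 2.3
ee_pos: [0.5899, -0.1746, 0.2086]
ee_rot: [0.961, 0.276, -0.0, -0.0]
contact_force: [-0.1, -0.3, -0.3]
opening: 0.0398
gripper_force: 0.0
```

```bash
python3 -c "
from h import *
a=snap('wrist','w4')
cv2.imwrite('pics/w4v.png',cv2.convertScaleAbs(a['frame'][:,:,::-1],alpha=1.7,beta=10))
s=sensors.sense();print(s['t'],s['ee_pos'],s['opening'],s['contact_force'])
"
```

```text
2.35 [ 0.589995   -0.17467473  0.20873098] 0.04032924517525119 [-0.03978975  0.14906361 -0.96257947]
```

View pics/w4v.png

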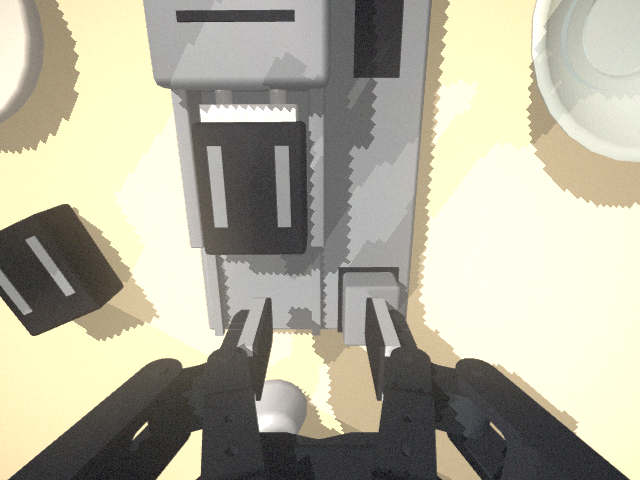

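The wrist view shows tip A at (375,300–341), on the key (x 344–400, y 287–345). Tip B is at (257,300) over the apron between the rails (222–322), ahead of the pack front at y≈253. Now pressing.

jog_arm([
  {"dx":0,"dy":0,"dz":0.2,"roll":0,"hand":-0.06},
  {"dx":0,"dy":0,"dz":0.4,"roll":0,"hand":-0.06},
  {"dx":0,"dy":0,"dz":0.6,"roll":0,"hand":-0.06},
  {"dx":0,"dy":0,"dz":0.8,"roll":0,"hand":-0.06},
  {"dx":0,"dy":0,"dz":1.0,"roll":0,"hand":-0.06},
  {"dx":0,"dy":0,"dz":1.1,"roll":0,"hand":-0.06},
  {"dx":0,"dy":0,"dz":1.2,"roll":0,"hand":-0.06},
  {"dx":0,"dy":0,"dz":1.2,"roll":0,"hand":-0.06},
])

```text
t: 3.02
ee_pos: [0.5902, -0.1749, 0.1976]
ee_rot: [0.961, 0.276, 0.0, 0.0]
contact_force: [-2.3, 0.4, 10.6]
opening: 0.0399
gripper_force: 6.4
```

```bash
python3 -c "
from h import *
a=snap('wrist','w5')
cv2.imwrite('pics/w5v.png',cv2.convertScaleAbs(a['frame'][:,:,::-1],alpha=1.7,beta=10))
s=sensors.sense();print(s['t'],s['ee_pos'],s['opening'],s['contact_force'])
"
```

```text
3.0667 [ 0.59017471 -0.17488739  0.19762081] 0.04034474378773804 [-0.78458075  0.19406889 10.25083207]
```

View pics/w5v.png

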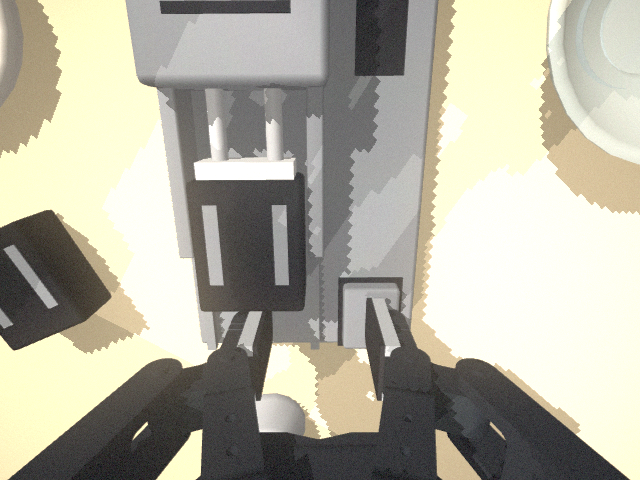

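The pack has slid out and stopped against the left finger, with its front at y≈310. The key is down at (370,310). I'll press slightly more to confirm the key is against its stop.

jog_arm([
  {"dx":0,"dy":0,"dz":0.05,"roll":0,"hand":-0.06},
  {"dx":0,"dy":0,"dz":0.1,"roll":0,"hand":-0.06},
  {"dx":0,"dy":0,"dz":0.15,"roll":0,"hand":-0.06},
  {"dx":0,"dy":0,"dz":0.15,"roll":0,"hand":-0.06},
  {"dx":0,"dy":0,"dz":0.15,"roll":0,"hand":-0.06},
  {"dx":0,"dy":0,"dz":0.15,"roll":0,"hand":-0.06},
  {"dx":0,"dy":0,"dz":0.15,"roll":0,"hand":-0.06},
  {"dx":0,"dy":0,"dz":0.15,"roll":0,"hand":-0.06},
])

```text
t: 3.73
ee_pos: [0.5902, -0.175, 0.1973]
ee_rot: [0.961, 0.276, 0.001, 0.001]
contact_force: [-4.1, 1.3, 18.2]
opening: 0.0404
gripper_force: 10.8
```

The force rose by 8 N for 0.3 mm of travel, so the key is on its stop. I'll check that the pack is at rest, then hand in.

```bash
python3 -c "
from h import *
a=snap('wrist','w6')['frame']; b=np.load('pics/w5.npz')['frame']
d=cv2.absdiff(a,b)[150:320,180:310]; print(d.mean(),(d.max(2)>40).sum())
for f in (a,b):
  m=f[160:330,225:300].max(2).mean(1); print(np.argmax(np.abs(np.diff(m[100:])))+260)
s=sensors.sense();print(s['t'],s['contact_force'],np.abs(s['joint_velocities']).max())
if d.mean()<6: print(manip.sign_off())
"
```

```text
3.8008295625942683 62
311
310
3.7833 [-4.06173835  1.09572781 18.14654302] 0.0011687976764880206
the job is handed in; nothing more can be done
None
```

I handed the job in at about 3.8 s on the robot's clock. The ejector key was held down on its stop, with about 18 N on the wrist, and the pack was at rest on the apron against the other finger, short of the open end.

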